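# Hang a nesting set of carved moulds on the display hook

### The arm

A 6-joint arm with a two-finger parallel gripper is mounted at the origin on the work surface. World frame = base frame: x ahead of the robot, y to its left, z up, the work surface at z = 0. Lengths are in mm, angles in rad, forces in N, time in s.
With the tool pointing down it reaches from about 350 to 775 mm from the base axis. Payload 7.3 kg.
Tool frame: the origin (TCP) lies midway between the tips of the shut fingers; the grasp point (between the pads) lies 19 mm behind it (bot.tcp_to_grasp is the distance from the TCP to the grasp point, in mm); z points along the fingers, y is the line along which they close (so a half turn about z gives the same grasp; the last joint's range is limited). The gripper opens to 92 mm and grips with 3 to 60 N. Pads are 19 mm wide; open, the fingers measure 130 mm over their backs; the gripper's body (75 mm by 190 mm) begins 47 mm behind the grasp point.
Start: joints at [-1.273, 0.342, 1.524, -0, 1.275, -0.146], TCP at [225.446, -474.151, 226.741] pointing down, gripper open.
Joint ranges: [-2.53, 2.53], [-0.77, 2.02], [0.04, 2.7], [-1, 4.14], [0.28, 2.66], [-3.11, 3.11]. Speed limits (rad/s): [2.57, 2.57, 3.14, 3.14, 3.14, 3.14].

### API

Orientations are given as [roll, pitch, yaw] about the fixed x, y, z axes, in that order (R = Rz(yaw) Ry(pitch) Rx(roll)).
In Python, from plant import bot, viewer gives the robot as it stands. The module is installed in compiled form; this text tells all that it offers.
- The arm moves only by the shell command python3 -m handwheel 'ROWS'. ROWS is text: rows parted by semicolons, each of 7 numbers parted by spaces: the shift along the tool's x, y, z scaled (see below), then the turn, a rotation vector about the tool's x, y, z scaled (see below), then the opening, from -1 (shut) to 1 (fully open), so that 0 is half open. In form: tx ty tz rx ry rz gripper; .... A call has 1 to 8 rows; each row is the pose to reach, as a shift and turn from the pose commanded when the call began, along the tool's axes at that moment, turning the shorter way round; what a row does not reach only later rows make up. The controller multiplies each number of a shift by 10 cm and each number of a turn by pi rad. A row lasts 1/12 s, in which the tool goes at most 41.7 mm and 7.16 degrees, less where a joint would pass 70% of its speed; a pose out of reach is approached as far as the arm can. A call with a number of a shift or a turn outside -1 to 1 is refused whole. A call with a gripper value outside its range is refused whole. The fingers move at their own pace and stop on an object; the grip force is fixed at half the most. Time passes only in rows, so rows that repeat a pose let the fingers close. It gives the time, the measured TCP pose, the force, the opening and the grip force at its end, in the units of the state.
- bot.get_obs(): the state, without advancing time (a new reading comes with each control period).
- viewer.capture(name): name is "scene" or "top" or "wrist"; returns a dict with "frame" (400x640x3 uint8, red, green, blue), "fov_y" (degrees; the focal length in pixels is half the picture's height over the tangent of half this angle, whatever the lens; pixels are square), "cx", "cy" (the principal point, pixels), "T" (4x4, takes a point from camera to world coordinates). Camera axes: x right, y down, z forward; pixel columns grow to the right and rows downward; lengths in mm; the calibration is good to about 2 mm. A picture is of the moment at which its call begins. There is no depth.
- bot.close_job(): hands the job in; it is judged then, once.
Trained networks look in a picture, given as the dict that the camera call returned (one of the last four; its "shot" number tells which), for a name from the list of things; names that differ only in an ending like _2 or _b are one class to them, and where a whole thing is asked for, a point or a joint stands for the part that bears it (a point fixed in the world has none). Each returns a list of dicts, best first, with "score" (0 to 1); they miss things now and then, are a little off and sometimes report something else, mostly with a low value. They report only what shows in the picture. A call takes as long as a camera call.
- viewer.recognise(target, picture): "centre" ([column, row] in pixels, amid what is visible of it).
- viewer.cut_out(target, picture): "pixels" (400x640 bool, what is visible of it) and "centre" ([column, row] in pixels, amid what is visible of it).
The state is a dict: "time": time; "joint_positions": joint angles; "dq": joint speeds; "tau": joint torques, N m; "tool_pos": TCP position; "tcp_rot": TCP orientation; "contact_force": force on the tool from outside, world axes, zero at the start; "moment": the same for the moment, N m; "grip_width": finger opening in mm; "finger_force": force on a finger pad.
Only numpy, scipy, OpenCV 4.12 (cv2) and the standard library are available. Lean on these libraries where they do the work, as an engineer would, in place of code of your own. Each camera call takes 0.05 s, during which the arm holds its last target. There are 200 camera calls.

### The job

Put the set of three carved wooden moulds away on the display stand: hang them on its one hook by the holes in their handles, recessed fronts facing out, largest first. Slide each one gently home before hanging the next, the largest flat against the board, each smaller one nested fully into the recess of the one behind it; never force anything or let a mould drop onto the hook, whose height on the stand is not known exactly. Let go of them all and leave the other things on the table where they are.

Things in the scene. Friction and masses are not known exactly. Their poses are not given: they have to be found in the camera images.
- mould_large: largest wooden mould, standing upright. Square head 120 x 120 (y, z), 36 thick (x): front (-x) has a square recess 100 x 100, 10 deep; back flat. Flat handle 36 wide (y), 10 thick (x), in the mid-plane of the head's thickness, rises from the head's top to 220 above the table; hanging hole near its end. Origin: centre of the head's underside, z up
- mould_medium: middle one wooden mould, standing upright. Square head 94 x 94 (y, z), 36 thick (x): front (-x) has a square recess 74 x 74, 10 deep; back flat. Nests 10 deep in the largest's recess, 3 play each side. Flat handle 36 wide (y), 10 thick (x), in the mid-plane of the head's thickness, rises from the head's top to 207 above the table; hanging hole near its end. Origin: centre of the head's underside, z up
- mould_small: smallest wooden mould, standing upright. Square head 68 x 68 (y, z), 36 thick (x): front (-x) has a square recess 48 x 48, 10 deep; back flat. Nests 10 deep in the middle one's recess, 3 play each side. Flat handle 36 wide (y), 10 thick (x), in the mid-plane of the head's thickness, rises from the head's top to 194 above the table; hanging hole near its end. Origin: centre of the head's underside, z up
- mould_large_seat (a point): point of the largest mould where the hook's bar axis lies once hung: handle's mid-plane, 110 above the head's centre. Hole along x, 24 wide, from 34 below this point to a roof like an upside-down V (flanks 30 deg, apex 6 above it) that centres on the bar. Solid handle from 10 to 50 above it, to be gripped by its edges 36 apart. Axes as the mould's
- mould_medium_seat (a point): point of the middle mould where the hook's bar axis lies once hung: handle's mid-plane, 110 above the head's centre. Hole along x, 24 wide, from 34 below this point to a roof like an upside-down V (flanks 30 deg, apex 6 above it) that centres on the bar. Solid handle from 10 to 50 above it, to be gripped by its edges 36 apart. Axes as the mould's
- mould_small_seat (a point): point of the smallest mould where the hook's bar axis lies once hung: handle's mid-plane, 110 above the head's centre. Hole along x, 24 wide, from 34 below this point to a roof like an upside-down V (flanks 30 deg, apex 6 above it) that centres on the bar. Solid handle from 10 to 50 above it, to be gripped by its edges 36 apart. Axes as the mould's
- stand: dark wooden stand, fixed: upright board 60 wide, 214 tall, 16 thick; base 140 wide, 12 high, from 25 before to 105 behind the board's face. One steel hook: level round bar 10 thick, 104 long along -x, then turned up to a rounded tip 117 out, 11 above the bar's axis. Stiff: 3 mm too far can press over the 25 N allowed. Origin: at table height, middle of the board's front (-x) face
- hook_root (a point): mark on the board's front face, 200 above the table; axes as the stand's. Here the hook leaves the board, but it is clamped in an upright slot anywhere from 7 below to 7 above this mark: its true height is not measured and must be felt or seen. Hung home, seat points lie on the bar's axis, 18 (largest), 44 and 70 along -x; on a rim instead of in a recess is 10 short
- basket: round straw basket, 150 across, 55 high, bystander; origin under its centre
- pen_pot: dark wooden pot with pens, 76 across, 140 high, bystander; origin under its centre
- disc_a: flat wooden disc, 84 across, 10 thick, bystander; origin under its centre
- disc_b: flat wooden disc, 68 across, 10 thick, bystander; origin under its centre
- tags: stack of card tags 55 x 90 x 14, bystander; origin under its centre
- brush: small brush lying flat, bystander; origin at its underside
- ink_jar: small amber ink jar, 44 across, 55 high, bystander; origin under its centre

How it is judged (in metres and radians):
On the way, in this order (a step that is already met when the one before it is completed fails the run):
1. the largest mould hangs on the hook, home against the board (x of mould_large_seat in the frame of hook_root between -0.0215 and -0.0145 m and y of mould_large_seat in the frame of hook_root between -0.005 and 0.005 m and z of mould_large_seat in the frame of hook_root between -0.011 and 0.011 m and contact force between the fingers and mould_large below 0.1 N and angle between mould_large's own z axis and vertical below 0.06 rad and angle between the x axis of mould_large and the x axis of stand, either way round below 0.07 rad and x of hook_root in the frame of mould_large above 0.01 m), for 0.2 s.
2. the middle mould hangs on the hook, nested in the largest (all of step 1 and x of mould_medium_seat in the frame of mould_large_seat between -0.0295 and -0.0225 m and y of mould_medium_seat in the frame of mould_large_seat between -0.0045 and 0.0045 m and z of mould_medium_seat in the frame of mould_large_seat between -0.004 and 0.004 m and contact force between the fingers and mould_medium below 0.1 N and angle between mould_medium's own z axis and vertical below 0.06 rad and angle between the x axis of mould_medium and the x axis of stand, either way round below 0.07 rad and x of hook_root in the frame of mould_medium above 0.01 m), for 0.2 s.
3. the smallest mould hangs on the hook, nested in the middle one (all of step 2 and x of mould_small_seat in the frame of mould_medium_seat between -0.0295 and -0.0225 m and y of mould_small_seat in the frame of mould_medium_seat between -0.0045 and 0.0045 m and z of mould_small_seat in the frame of mould_medium_seat between -0.004 and 0.004 m and contact force between the fingers and mould_small below 0.1 N and angle between mould_small's own z axis and vertical below 0.06 rad and angle between the x axis of mould_small and the x axis of stand, either way round below 0.07 rad and x of hook_root in the frame of mould_small above 0.01 m), for 0.2 s.
At the end, for the whole second after the job is handed in: All three hang released and at rest on the hook, fronts out: largest's seat point 18 mm (+-3.5) from the board, within 5 mm sideways and 11 mm in height of the mark; each next one 26 mm (+-3.5) in front of the one behind, within 4.5 mm sideways, 4 mm in height; upright 0.06, square 0.07 rad (all of step 3 and linear speed of each of mould_large, mould_medium, mould_small below 0.02 m/s); the robot touches nothing.
It fails at once if a mould is pressed on the stand or another mould with more than 25 N (contact force between any of mould_large, mould_medium, mould_small and stand above 25 N or contact force between mould_large and mould_medium above 25 N or contact force between any of mould_medium, mould_large and mould_small above 25 N).
It fails at once if the moulds are dropped or knocked over (angle between any of mould_large, mould_medium, mould_small's own z axis and vertical above 0.6 rad).
It fails at once if a mould is let fall (over 0.25 m/s with no finger on it) ((linear speed of mould_large above 0.25 m/s and contact force between the fingers and mould_large below 0.05 N) or (linear speed of mould_medium above 0.25 m/s and contact force between the fingers and mould_medium below 0.05 N) or (linear speed of mould_small above 0.25 m/s and contact force between the fingers and mould_small below 0.05 N)).
It fails at once if a bystander is moved by more than 20 mm (distance of any of basket, pen_pot, disc_a, disc_b, tags, brush, ink_jar from where it was at the start of the episode above 0.02 m).
It also fails if it takes over 72 s, if anything falls off the work surface, if the arm or the gripper's body presses on something with over 40 N, if the wrist force passes 120 N, or if a joint passes its speed limit or range.

## Working session

There is one attempt and no reset: what is moved stays moved. The work goes in short steps, Python scripts to look and compute and a shell command to move; the robot and the scene stay as the last step left them, time stands still between calls to the robot, and variables do not carry over. Pictures are saved under pics/ and viewed, at most 10 in all, crops included, and the job is handed in when it is done.

```bash
mkdir -p pics
cat > h.py <<'E'
import numpy as np, cv2
from plant import bot, viewer
def K(p):
    f=p["frame"].shape[0]/2/np.tan(np.radians(p["fov_y"])/2); return f,p["cx"],p["cy"]
def proj(p,X):
    f,cx,cy=K(p);T=np.array(p["T"]);c=(np.array(X)-T[:3,3])@T[:3,:3];return np.c_[f*c[...,0]/c[...,2]+cx,f*c[...,1]/c[...,2]+cy]
def ray(p,uv):
    f,cx,cy=K(p);T=np.array(p["T"]);d=T[:3,:3]@np.array([(uv[0]-cx)/f,(uv[1]-cy)/f,1]);return T[:3,3],d
def atz(p,uv,z):
    o,d=ray(p,uv);return o+d*(z-o[2])/d[2]
def save(p,n): cv2.imwrite(f"pics/{n}.png",p["frame"][...,::-1])
E
python3 - <<'E'
from h import *
for n in["scene","top"]:
    p=viewer.capture(n);save(p,n);print(n,p["fov_y"],p["cx"],p["cy"],np.round(p["T"],3).tolist())
    for t in["mould_large","mould_medium","mould_small","stand"]:
        r=viewer.cut_out(t,p)
        for q in r[:2]:
            ys,xs=np.where(q["pixels"]);print(t,round(q["score"],2),np.round(q["centre"]),xs.min(),xs.max(),ys.min(),ys.max())
print(bot.get_obs())
E
```

```text
scene 50.134287832068374 323.2356959458313 190.9943893020938 [[-0.248, 0.571, -0.783, 1480.694], [0.969, 0.146, -0.2, 250.876], [0.0, -0.808, -0.589, 821.175], [0.0, 0.0, 0.0, 1.0]]
mould_large 0.69 [220. 193.] 198 244 150 217
mould_medium 0.8 [278. 211.] 261 296 168 237
mould_small 0.67 [271. 167.] 262 284 138 195
stand 0.78 [371. 243.] 340 398 165 278
top 45.634379583811565 314.3784742831718 197.6534894447652 [[0.029, -0.978, 0.206, 265.696], [-1.0, -0.028, 0.008, 14.038], [-0.002, -0.207, -0.978, 1565.421], [0.0, 0.0, 0.0, 1.0]]
mould_large 0.86 [415. 203.] 390 435 190 213
mould_medium 0.89 [355. 192.] 340 370 179 202
mould_small 0.87 [378. 247.] 366 390 237 253
mould_small 0.17 [272. 179.] 252 295 159 214
stand 0.55 [272. 183.] 253 294 160 214
{'time': 0.5, 'joint_positions': array([-1.27299279e+00,  3.42009434e-01,  1.52416018e+00, -2.25577201e-05,
        1.27538021e+00, -1.45995710e-01]), 'dq': array([ 2.72758397e-05, -2.37137501e-03, -4.15748386e-04,  7.00898429e-04,
        2.56854376e-03, -1.36372222e-03]), 'tau': array([-1.43063797e-03, -4.30815017e+01, -2.44313961e+01,  7.17799296e-02,
        4.90526191e-02, -7.77073296e-06]), 'tool_pos': array([ 225.43591979, -474.13024819,  226.71456488]), 'tcp_rot': array([3.14155342e+00, 2.75819957e-05, 4.43805813e-01]), 'contact_force': array([ 0.2339308 , -0.17330539,  0.10015416]), 'moment': array([-0.01055801, -0.01935555, -0.03770313]), 'finger_force': 0.0, 'grip_width': 92.25622372989426}
```

Run:
```python
import cv2
a=cv2.imread("pics/scene.png")[120:300,170:430];b=cv2.imread("pics/top.png")[130:290,230:460]
cv2.imwrite("pics/s2.png",cv2.resize(a,None,fx=3,fy=3,interpolation=cv2.INTER_CUBIC));cv2.imwrite("pics/t2.png",cv2.resize(b,None,fx=3.4,fy=3.4,interpolation=cv2.INTER_CUBIC))
```

```text
(no output)
```

View pics/s2.png

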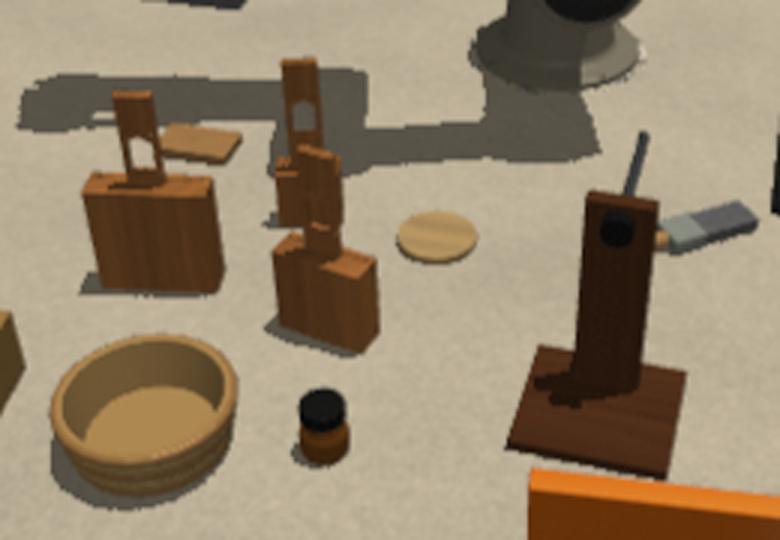

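View pics/t2.png

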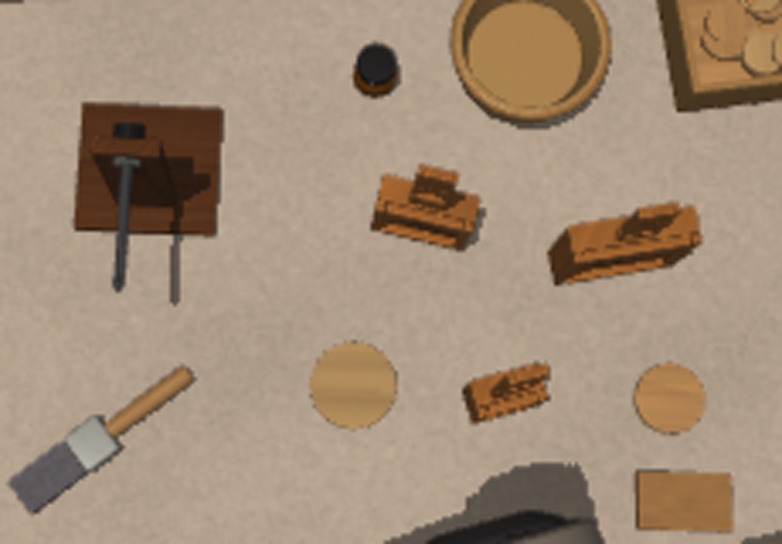

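```bash
cat > fit.py <<'E'
from h import *
from scipy.optimize import minimize
def box(x0,x1,y0,y1,z0,z1): return np.array([[x,y,z] for x in(x0,x1) for y in(y0,y1) for z in(z0,z1)],float)
def mould(s):
    return [box(-18,18,-s/2,s/2,0,s)]+[box(-5,5,a,b,c,d) for a,b,c,d in[(-18,-12,s,s/2+160),(12,18,s,s/2+160),(-18,18,s/2+116,s/2+160),(-18,18,s,s/2+76)] if d>c]
M={"mould_large":mould(120),"mould_medium":mould(94),"mould_small":mould(68),
"stand":[box(0,16,-30,30,0,214),box(-25,105,-70,70,0,12)]}
S=4
def render(p,name,q):
    x,y,a=q;R=np.array([[np.cos(a),-np.sin(a),0],[np.sin(a),np.cos(a),0],[0,0,1]])
    im=np.zeros((400*S,640*S),np.uint8)
    for B in M[name]:
        h=cv2.convexHull(((proj(p,B@R.T+[x,y,0])+.5)*S*16).astype(np.int32));cv2.fillConvexPoly(im,h,255,shift=4)
    return cv2.resize(im,(640,400),interpolation=cv2.INTER_AREA)/255.
def fit(name,pics,masks,q0,ign=None):
    def cost(q):
        c=0
        for i,p in enumerate(pics):
            d=np.abs(render(p,name,q)-masks[i])
            if ign is not None: d=d*~ign[i]
            c+=d.sum()/masks[i].sum()
        return c
    best=None
    for a0 in(q0[2]-.2,q0[2],q0[2]+.2):
        s=[[q0[0],q0[1],a0]]+[[q0[0]+dx,q0[1]+dy,a0+da] for dx,dy,da in[(15,0,0),(0,15,0),(0,0,.15)]]
        r=minimize(cost,[q0[0],q0[1],a0],method="Nelder-Mead",options=dict(initial_simplex=s,xatol=.05,fatol=1e-4))
        if best is None or r.fun<best.fun:best=r
    return best.x,best.fun
E
python3 - <<'E'
from fit import *
ps=[viewer.capture(n) for n in("scene","top")]
masks={t:[viewer.cut_out(t,p)[0]["pixels"] for p in ps] for t in M}
for t in M:
    ys,xs=np.where(masks[t][1]);q0=atz(ps[1],(xs.mean(),ys.mean()),60)
    ign=[sum((masks[o][i].astype(int) for o in M if o!=t))>0 for i in(0,1)]
    print(t,*[(np.round(x,3),round(f,3)) for x,f in (fit(t,ps,masks[t],[q0[0],q0[1],0],ign),fit(t,ps[1:],masks[t][1:],[q0[0],q0[1],0],ign[1:]))])
p=viewer.capture("wrist");save(p,"w0");print(np.round(p["T"],3).tolist(),p["fov_y"])
E
```

```text
mould_large (array([ 5.76872e+02, -2.89760e+02,  1.74000e-01]), np.float64(0.147)) (array([ 5.77527e+02, -2.90522e+02,  1.84000e-01]), np.float64(0.071))
mould_medium (array([ 6.06416e+02, -1.03443e+02, -2.31000e-01]), np.float64(0.181)) (array([ 6.07253e+02, -1.02394e+02, -1.96000e-01]), np.float64(0.105))
mould_small (array([ 4.37890e+02, -1.81457e+02,  3.16000e-01]), np.float64(0.317)) (array([ 4.37915e+02, -1.81122e+02,  3.12000e-01]), np.float64(0.079))
stand (array([ 6.14144e+02,  1.67536e+02, -8.00000e-03]), np.float64(0.137)) (array([ 6.15027e+02,  1.68499e+02, -5.00000e-03]), np.float64(0.059))
[[0.43, -0.864, -0.262, 296.168], [-0.903, -0.411, -0.124, -440.674], [-0.0, 0.29, -0.957, 385.013], [0.0, 0.0, 0.0, 1.0]] 59.859754552595625
```

```bash
cat > go.py <<'E'
import sys
from h import *
from scipy.spatial.transform import Rotation as Ro
def delta(x,y,z,yaw):
    o=bot.get_obs();R=Ro.from_euler("xyz",o["tcp_rot"]);D=R.inv()*Ro.from_euler("xyz",[np.pi,0,yaw])
    print("rows units",np.round(R.inv().apply(np.array([x,y,z])-o["tool_pos"])/100,4),np.round(D.as_rotvec()/np.pi,4),"t",round(o["time"],2))
if __name__=="__main__":
    delta(*map(float,sys.argv[1:]))
E
python3 - <<'E'
from h import *
ps=[viewer.capture(n) for n in("scene","top")]
def tri(a,b):
    A=[];B=[]
    for p,uv in zip(ps,(a,b)):
        o,d=ray(p,uv);d/=np.linalg.norm(d);P=np.eye(3)-np.outer(d,d);A.append(P);B.append(P@o)
    return np.linalg.solve(sum(A),sum(B))
print("tip",tri((384.3,163.8),(264.7,215)))
print("root est top, z200",atz(ps[1],(127/3.4+230,160/3.4+130),200))
print("expected tip top px for z=211±", [np.round(proj(ps[0],[[498,168.5,z]]),1).tolist() for z in(200,207,214)])
E
python3 go.py 577 -290 227 0.18; python3 go.py 577 -290 181 0.18
```

```text
tip [497.61363324 168.74514725 202.03762667]
root est top, z200 [612.1345776  166.67489083 200.        ]
expected tip top px for z=211± [[[384.0, 164.5]], [[384.2, 162.3]], [[384.5, 160.1]]]
rows units [ 3.9656e+00 -1.5360e-01 -2.7000e-03] [ 0.    -0.     0.084] t 1.15
rows units [ 3.9656 -0.1536  0.4573] [ 0.    -0.     0.084] t 1.15
```

View pics/scene.png

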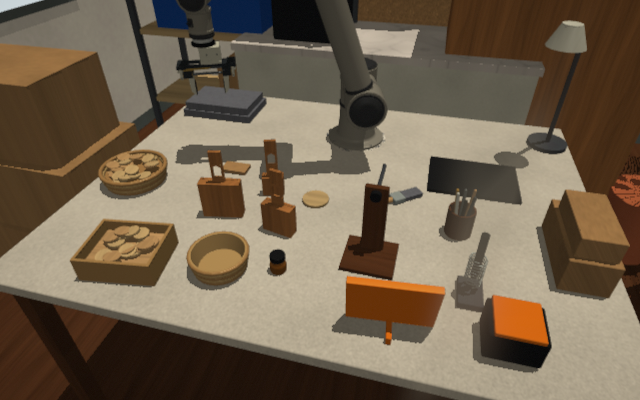

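```bash
m="python3 -m handwheel"; 
python3 -m handwheel '1 -0.04 -0.2 0 0 0 1;1 -0.04 -0.2 0 0 0 1;1 -0.04 -0.2 0 0 0 1' ; python3 -m handwheel '1 -0.04 0 0 0 0 1;1 -0.04 0 0 0 0 1;1 -0.04 0 0 0 0 1'
python3 -m handwheel '1 -0.04 0 0 0 0 1;1 -0.04 0 0 0 0 1;1 -0.04 0 0 0 0 1;1 -0.04 0 0 0 0 1'
python3 go.py 577 -290 245 0.18
```

```text
time: 1.4
tool_pos: [316.8, -426.1, 247.7]
tcp_rot: [3.14, -0.002, 0.444]
contact_force: [-0.1, 0.6, 0.8]
grip_width: 92.0
finger_force: 0.0
time: 1.65
tool_pos: [406.2, -378.5, 246.9]
tcp_rot: [3.141, -0.002, 0.446]
contact_force: [-0.7, -0.0, 0.4]
grip_width: 92.1
finger_force: 0.0
time: 1.98
tool_pos: [494.3, -332.0, 246.2]
tcp_rot: [-3.141, -0.001, 0.448]
contact_force: [-0.8, -0.5, -0.1]
grip_width: 91.7
finger_force: 0.0
rows units [ 0.9273 -0.02    0.0134] [-0.0001 -0.0003  0.0854] t 1.98
```

```bash
python3 -m handwheel '0.927 -0.02 0 0 0 0.0854 1;0.927 -0.02 0 0 0 0.0854 1;0.927 -0.02 0 0 0 0.0854 1;0.927 -0.02 0 0 0 0.0854 1;0.927 -0.02 0 0 0 0.0854 1'
python3 - <<'E'
from fit import *
p=viewer.capture("wrist");save(p,"w1")
r=viewer.cut_out("mould_large",p)
print([(q["score"],q["centre"],q["pixels"].sum()) for q in r])
print(fit("mould_large",[p],[r[0]["pixels"]],[577,-290,.18]))
E
python3 go.py 577 -290 181 0.18
```

```text
time: 2.4
tool_pos: [573.5, -293.2, 246.2]
tcp_rot: [-3.141, 0.001, 0.177]
contact_force: [-0.5, -0.7, -0.4]
grip_width: 91.7
finger_force: 0.0
[(0.69, [322.5, 181.3], np.int64(10296))]
(array([ 5.74430532e+02, -2.94090819e+02,  1.94100136e-01]), np.float64(0.025697777168365403))
rows units [ 0.0487 -0.0315  0.6574] [ 0.      0.0003 -0.0016] t 2.5
```

View pics/w1.png

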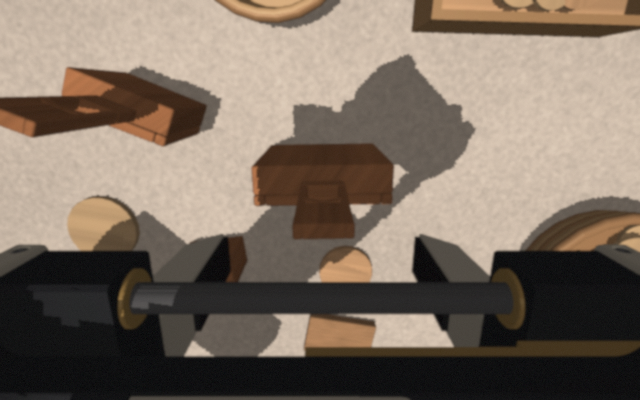

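```bash
python3 -m handwheel '0.015 0 0.33 0 0 -0.004 1;0.015 0 0.65 0 0 -0.004 1;0.015 0 0.65 0 0 -0.004 1;0.015 0 0.65 0 0 -0.004 -1;0.015 0 0.65 0 0 -0.004 -1;0.015 0 0.65 0 0 -0.004 -1;0.015 0 0.65 0 0 -0.004 -1;0.015 0 0.65 0 0 -0.004 -1'
python3 -m handwheel '0 0 0 0 0 0 -1;0 0 0 0 0 0 -1;0 0 0 0 0 0 -1;0 0 0 0 0 0 -1'
```

```text
time: 3.17
tool_pos: [576.0, -293.1, 183.3]
tcp_rot: [3.14, -0.002, 0.188]
contact_force: [-0.0, -0.1, -0.2]
grip_width: 63.3
finger_force: 0.0
time: 3.5
tool_pos: [575.6, -292.7, 181.8]
tcp_rot: [3.141, -0.0, 0.188]
contact_force: [0.4, -1.2, 0.1]
grip_width: 36.1
finger_force: 0.5
```

```bash
python3 -m handwheel '0 0 0 0 0 0 -1;0 0 -0.1 0 0 0 -1;0 0 -0.3 0 0 0 -1;0 0 -0.5 0 0 0 -1;-0.3 0 -0.6 0 0 0.06 -1;-0.6 0 -0.6 0 0 0.06 -1;-0.6 0 -0.6 0 0 0.06 -1'
python3 go.py 515 -60 240 0
```

```text
time: 4.08
tool_pos: [512.5, -304.4, 242.7]
tcp_rot: [3.141, 0.003, -0.005]
contact_force: [1.0, -0.7, -3.4]
grip_width: 35.7
finger_force: 30.0
rows units [ 0.0121 -2.4444  0.0268] [ 0.0001  0.001  -0.0017] t 4.08
```

```bash
python3 -m handwheel '0.015 -0.3 0 0 0 0 -1;0.015 -0.65 0 0 0 0 -1;0.015 -1 0 0 0 0 -1'
python3 -m handwheel '0 -0.35 0 0 0 0 -1;0 -0.7 0 0 0 0 -1;0 -1 0 0 0 0 -1'
python3 -m handwheel '-0.2 -0.35 0 0 0 0 -1;-0.4 -0.7 0 0 0 0 -1;-0.55 -1 0 0 0 0 -1'
python3 -m handwheel '0 -0.35 0 0 0 0 -1;0 -0.7 0 0 0 0 -1;0 -1 0 0 0 0 -1;0 -1 0 0 0 0 -1'
python3 - <<'E'
from h import *
p=viewer.capture("wrist");save(p,"w2");q=viewer.capture("scene");cv2.imwrite("pics/s3.png",cv2.resize(q["frame"][120:290,300:430,::-1],None,fx=3.5,fy=3.5,interpolation=cv2.INTER_CUBIC))
E
python3 go.py 470 168 240 0
```

```text
time: 4.33
tool_pos: [517.7, -203.1, 241.7]
tcp_rot: [-3.141, 0.0, -0.002]
contact_force: [0.5, -0.3, -2.1]
grip_width: 36.0
finger_force: 30.0
time: 4.58
tool_pos: [517.9, -101.5, 242.0]
tcp_rot: [-3.141, 0.0, 0.0]
contact_force: [0.5, 0.5, -2.0]
grip_width: 35.7
finger_force: 30.0
time: 4.83
tool_pos: [461.5, -1.6, 241.7]
tcp_rot: [-3.141, 0.002, 0.001]
contact_force: [0.2, -0.2, -2.9]
grip_width: 35.6
finger_force: 30.0
time: 5.17
tool_pos: [462.7, 101.0, 242.2]
tcp_rot: [-3.139, 0.0, 0.005]
contact_force: [-1.0, -1.0, -2.9]
grip_width: 35.9
finger_force: 30.0
rows units [ 0.0712 -0.7076  0.0186] [0.0001 0.0001 0.0009] t 5.27
```

View pics/w2.png

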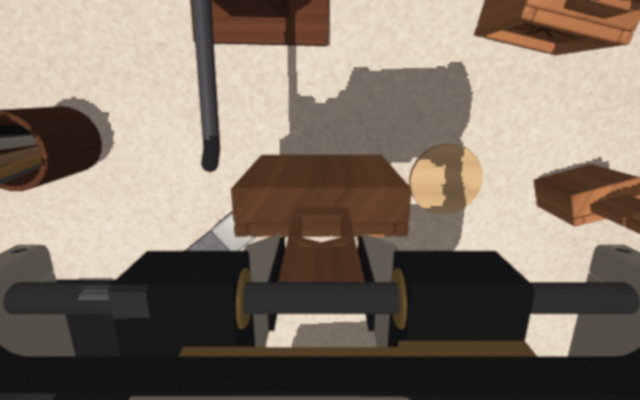

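Run:
```python
from h import *
p=viewer.capture("wrist")
for z in(190,195,200): print(z,[np.round(atz(p,uv,z)) for uv in((201,3),(208,120))],atz(p,(210,150),z+6).round(1))
g=cv2.cvtColor(p["frame"],cv2.COLOR_RGB2GRAY)
for r in(5,40,80,120,150,160,168): print(r,g[r,185:226].tolist())
```

```text
190 [array([586., 162., 190.]), array([524., 164., 190.])] [507.3 162.7 196. ]
195 [array([585., 161., 195.]), array([525., 163., 195.])] [508.1 161.1 201. ]
200 [array([584., 159., 200.]), array([525., 161., 200.])] [509.  159.5 206. ]
5 [83, 74, 74, 78, 79, 80, 80, 78, 75, 69, 66, 63, 58, 54, 51, 44, 38, 39, 52, 64, 69, 70, 71, 70, 66, 65, 58, 48, 39, 36, 34, 31, 29, 30, 32, 30, 28, 27, 26, 28, 30]
40 [201, 168, 120, 83, 76, 76, 79, 82, 84, 83, 79, 75, 70, 64, 61, 58, 53, 49, 43, 41, 48, 63, 72, 76, 77, 76, 75, 76, 75, 78, 75, 75, 78, 77, 75, 77, 76, 76, 77, 76, 77]
80 [212, 211, 210, 204, 183, 140, 97, 77, 78, 78, 83, 87, 86, 84, 77, 71, 66, 63, 58, 55, 48, 46, 71, 122, 177, 209, 220, 223, 224, 222, 220, 217, 215, 211, 211, 212, 214, 217, 218, 219, 219]
120 [211, 209, 211, 212, 215, 216, 217, 204, 166, 116, 82, 76, 79, 83, 87, 89, 87, 80, 70, 65, 62, 59, 54, 47, 47, 72, 123, 175, 201, 210, 212, 213, 216, 217, 217, 216, 216, 216, 215, 216, 217]
150 [226, 228, 226, 224, 221, 219, 218, 218, 219, 210, 173, 118, 76, 59, 49, 42, 39, 40, 37, 39, 37, 36, 34, 33, 34, 33, 42, 78, 138, 187, 212, 219, 219, 216, 214, 213, 212, 213, 216, 215, 216]
160 [224, 222, 223, 221, 221, 222, 221, 215, 194, 147, 94, 60, 42, 39, 40, 37, 36, 38, 39, 38, 36, 37, 35, 35, 32, 46, 96, 160, 202, 218, 220, 220, 218, 216, 217, 217, 218, 219, 215, 216, 219]
168 [224, 223, 225, 224, 224, 224, 225, 223, 212, 181, 133, 84, 51, 39, 39, 36, 36, 36, 35, 34, 33, 36, 33, 44, 77, 134, 190, 218, 223, 223, 220, 220, 219, 220, 219, 219, 218, 217, 218, 219, 219]
```

View pics/s3.png

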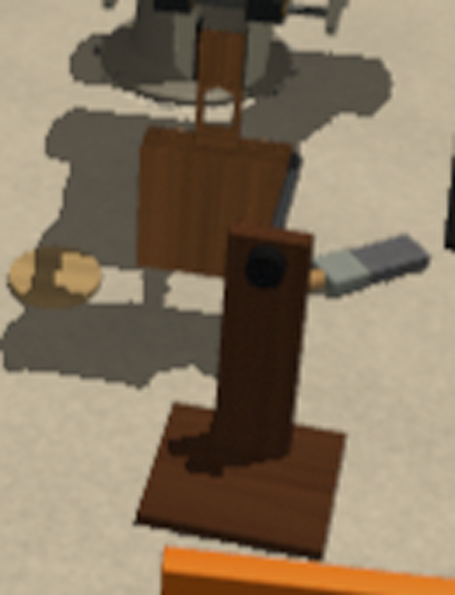

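```bash
python3 -m handwheel '0 -0.33 0 0 0 0 -1;0 -0.64 0 0 0 0 -1;0 -0.64 0 0 0 0 -1;0 -0.64 0 0 0 0 -1;0 -0.64 0 0 0 0 -1'
cat > hk.py <<'E'
from fit import *
def hook(p,zb,rows=None):
    # bar centre-line edges in image -> world at bar height
    g=cv2.cvtColor(p["frame"],cv2.COLOR_RGB2GRAY).astype(float)
    return g
E
python3 - <<'E'
from fit import *
o=bot.get_obs();print(o["tool_pos"],o["tcp_rot"])
p=viewer.capture("wrist");save(p,"w3");np.save("w3T",p["T"])
m=viewer.cut_out("mould_large",p)[0]["pixels"]
zl=o["tool_pos"][2]-181.8
M["mould_large"]=[b+[0,0,zl] for b in M["mould_large"]]
ign=np.zeros((400,640),bool);ign[236:]=True
print(fit("mould_large",[p],[m*~ign],[o["tool_pos"][0],o["tool_pos"][1],0],[ign]))
E
```

```text
time: 5.73
tool_pos: [463.4, 159.0, 241.6]
tcp_rot: [3.141, 0.0, -0.001]
contact_force: [-0.2, -0.0, -2.4]
grip_width: 35.8
finger_force: 30.0
[463.44282562 158.99962582 241.58792436] [ 3.14070660e+00  4.58291042e-04 -1.05649866e-03]
(array([ 4.62330387e+02,  1.59136196e+02, -3.90936608e-03]), np.float64(0.04354967190003396))
```

View pics/w3.png

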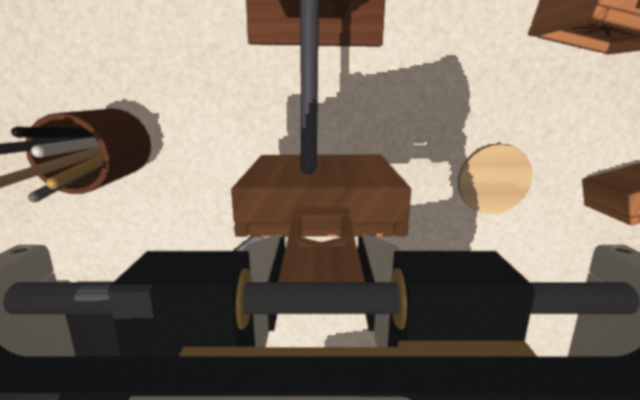

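Run:
```python
from h import *
p=viewer.capture("wrist");g=cv2.cvtColor(p["frame"],cv2.COLOR_RGB2GRAY).astype(float)
for r in(55,75,95,115,150,160):
    s=g[r,285:335]; print(r,np.round(s[::1]).astype(int).tolist()) if r in(55,150) else 0
    i=np.where(s<130)[0]; L,Rr=285+i[0],285+i[-1]+1
    print(r,L,Rr,[(z,np.round(atz(p,((L+Rr)/2-.5,r),z)[:2],1), round(np.linalg.norm(atz(p,(L,r),z)-atz(p,(Rr,r),z)),1)) for z in(190,195,200)])
```

```text
55 [220, 220, 220, 220, 220, 219, 219, 220, 220, 222, 221, 221, 221, 210, 172, 116, 78, 69, 76, 78, 83, 88, 89, 88, 85, 81, 74, 72, 65, 63, 60, 79, 128, 183, 213, 223, 225, 226, 224, 223, 221, 220, 220, 219, 219, 220, 222, 222, 221, 222]
55 300 318 [(190, array([560.7, 165.4]), np.float64(10.1)), (195, array([560.3, 165.3]), np.float64(9.9)), (200, array([559.8, 165.1]), np.float64(9.6))]
75 300 317 [(190, array([550.1, 165.8]), np.float64(9.7)), (195, array([549.9, 165.7]), np.float64(9.5)), (200, array([549.7, 165.5]), np.float64(9.3))]
95 294 317 [(190, array([539.1, 167.7]), np.float64(13.4)), (195, array([539.2, 167.5]), np.float64(13.0)), (200, array([539.2, 167.3]), np.float64(12.7))]
115 290 335 [(190, array([527.7, 163.8]), np.float64(26.6)), (195, array([528.1, 163.6]), np.float64(25.9)), (200, array([528.4, 163.5]), np.float64(25.3))]
150 [112, 113, 113, 112, 111, 113, 113, 114, 114, 114, 113, 113, 115, 110, 97, 73, 52, 38, 39, 40, 41, 41, 41, 39, 41, 37, 40, 38, 35, 37, 47, 72, 97, 112, 118, 117, 116, 116, 116, 114, 114, 114, 116, 115, 114, 113, 115, 114, 113, 112]
150 285 335 [(190, array([507. , 165.5]), np.float64(30.4)), (195, array([507.8, 165.3]), np.float64(29.6)), (200, array([508.6, 165.1]), np.float64(28.9))]
160 285 335 [(190, array([500.8, 165.5]), np.float64(30.6)), (195, array([501.8, 165.4]), np.float64(29.9)), (200, array([502.8, 165.2]), np.float64(29.2))]
```

```bash
python3 -m handwheel '0 -0.068 0.185 0 0 0 -1;0 -0.068 0.185 0 0 0 -1;0 -0.068 0.185 0 0 0 -1;0 -0.068 0.185 0 0 0 -1'
python3 -m handwheel '0.1 0 0 0 0 0 -1;0.2 0 0 0 0 0 -1;0.3 0 0 0 0 0 -1;0.4 0 0 0 0 0 -1;0.5 0 0 0 0 0 -1;0.5 0 0 0 0 0 -1;0.5 0 0 0 0 0 -1'
python3 - <<'E'
from h import *
q=viewer.capture("wrist");save(q,"w4")
E
```

```text
time: 6.22
tool_pos: [463.6, 166.4, 223.7]
tcp_rot: [3.141, -0.0, -0.001]
contact_force: [0.1, -0.4, -2.4]
grip_width: 35.7
finger_force: 30.0
time: 6.8
tool_pos: [514.1, 166.7, 223.1]
tcp_rot: [3.141, 0.0, -0.001]
contact_force: [-0.4, 0.3, -3.3]
grip_width: 35.9
finger_force: 30.0
```

View pics/w4.png

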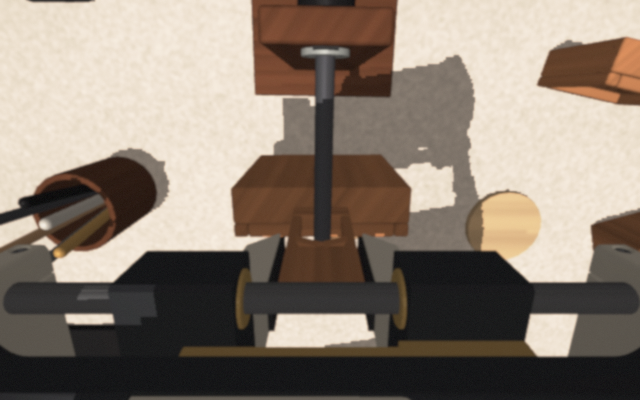

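```bash
python3 - <<'E'
from h import *
p=viewer.capture("wrist");g=cv2.cvtColor(p["frame"],cv2.COLOR_RGB2GRAY).astype(int)
for c in(275,300,350,380): 
    s=g[0:60,c]; d=np.diff(s); k=20+np.argmin(np.diff(s)[20:]); k2=np.argmax(np.abs(d[:20])); print(c,k,k2,atz(p,(c,k+.5),214).round(1),atz(p,(c,k2+.5),214).round(1))
print([atz(p,(c,43),214).round(1) for c in(262,392)])
print([(r,atz(p,(c,r),192).round(1)) for c,r in((326,70),(324.5,150))])
E
python3 -m handwheel '0.1 0 0 0 0 0 -1;0.2 0 0 0 0 0 -1;0.3 0 0 0 0 0 -1;0.4 0 0 0 0 0 -1;0.5 0 0 0 0 0 -1;0.6 0 0 0 0 0 -1;0.7 0 0 0 0 0 -1;0.7 0 0 0 0 0 -1'
```

```text
275 41 2 [612.4 187.  214. ] [627.9 186.4 214. ]
300 42 3 [612.  175.9 214. ] [627.5 175.6 214. ]
350 43 3 [611.6 153.7 214. ] [627.5 154.  214. ]
380 44 3 [611.2 140.3 214. ] [627.5 141.1 214. ]
[array([611.8, 192.8, 214. ]), array([611.8, 135. , 214. ])]
[(70, array([601.7, 164. , 192. ])), (150, array([560.4, 164.6, 192. ]))]
time: 7.57
tool_pos: [584.4, 166.8, 223.1]
tcp_rot: [3.141, -0.001, -0.001]
contact_force: [-0.4, -0.6, -2.7]
grip_width: 35.6
finger_force: 30.0
```

```bash
python3 -m handwheel '0 0.018 0.06 0 0 0.0064 -1;0 0.018 0.12 0 0 0.0064 -1;0 0.018 0.14 0 0 0.0064 -1;0 0.018 0.14 0 0 0.0064 -1;0 0.018 0.14 0 0 0.0064 -1'
python3 -m handwheel '0 0 0.01 0 0 0 -1;0 0 0.02 0 0 0 -1;0 0 0.02 0 0 0 -1'
python3 -m handwheel '0 0 0.01 0 0 0 -1;0 0 0.01 0 0 0 -1'
```

```text
time: 7.98
tool_pos: [582.9, 165.2, 209.1]
tcp_rot: [3.141, 0.001, -0.02]
contact_force: [0.4, -0.5, -2.7]
grip_width: 35.7
finger_force: 30.0
time: 8.23
tool_pos: [583.2, 165.2, 207.2]
tcp_rot: [3.142, -0.0, -0.02]
contact_force: [0.4, -0.7, -2.7]
grip_width: 35.8
finger_force: 30.0
time: 8.4
tool_pos: [583.4, 165.1, 206.5]
tcp_rot: [-3.142, -0.001, -0.021]
contact_force: [-0.7, -0.4, -0.3]
grip_width: 35.6
finger_force: 30.0
```

```bash
python3 -m handwheel '0 0 0 0 0 0 -1;0 0 0 0 0 0 -1'
python3 -m handwheel '0 0 0.005 0 0 0 -1;0 0 0.005 0 0 0 -1'
```

```text
time: 8.57
tool_pos: [583.4, 165.2, 206.5]
tcp_rot: [-3.142, -0.0, -0.02]
contact_force: [-0.8, 0.2, -0.2]
grip_width: 35.8
finger_force: 30.0
time: 8.73
tool_pos: [583.5, 165.2, 206.4]
tcp_rot: [-3.141, -0.001, -0.021]
contact_force: [-1.5, 0.0, 4.1]
grip_width: 35.7
finger_force: 30.0
```

```bash
python3 -m handwheel '0 0 -0.005 0 0 0 -1;0.02 0 -0.005 0 0 0 -1;0.04 0 -0.005 0 0 0 -1;0.06 0 -0.005 0 0 0 -1;0.08 0 -0.005 0 0 0 -1;0.08 0 -0.005 0 0 0 -1'
python3 -m handwheel '0.01 0 0 0 0 0 -1;0.01 0 0 0 0 0 -1;0.01 0 0 0 0 0 -1'
python3 -m handwheel '0.01 0 0 0 0 0 -1;0.01 0 0 0 0 0 -1;0.01 0 0 0 0 0 -1'
```

```text
time: 9.23
tool_pos: [590.8, 164.9, 206.3]
tcp_rot: [3.141, 0.002, -0.021]
contact_force: [-4.4, -0.3, 4.6]
grip_width: 35.7
finger_force: 30.0
time: 9.48
tool_pos: [591.5, 164.9, 206.3]
tcp_rot: [3.141, 0.002, -0.02]
contact_force: [-4.9, 0.1, 4.6]
grip_width: 35.6
finger_force: 30.0
time: 9.73
tool_pos: [592.4, 164.9, 206.3]
tcp_rot: [3.141, 0.002, -0.02]
contact_force: [-6.0, 0.2, 5.5]
grip_width: 35.9
finger_force: 30.0
```

```bash
python3 -m handwheel '0 0 -0.008 0 0 0 -1;0 0 -0.008 0 0 0 -1;0 0 -0.008 0 0 0 -1'
python3 -m handwheel '0.01 0 0 0 0 0 -1;0.01 0 0 0 0 0 -1;0.01 0 0 0 0 0 -1'
python3 -m handwheel '0.01 0 0 0 0 0 -1;0.01 0 0 0 0 0 -1;0.01 0 0 0 0 0 -1'
```

```text
time: 9.98
tool_pos: [593.5, 164.9, 206.5]
tcp_rot: [3.141, 0.0, -0.021]
contact_force: [-0.1, -0.0, -1.1]
grip_width: 35.6
finger_force: 30.0
time: 10.23
tool_pos: [594.2, 164.9, 206.5]
tcp_rot: [3.141, 0.001, -0.021]
contact_force: [-1.8, -0.6, -2.9]
grip_width: 36.0
finger_force: 30.0
time: 10.48
tool_pos: [594.9, 164.9, 206.6]
tcp_rot: [3.141, 0.001, -0.02]
contact_force: [-2.1, -0.2, -3.0]
grip_width: 35.7
finger_force: 30.0
```

```bash
python3 -m handwheel '0.01 0 0 0 0 0 -1;0.01 0 0 0 0 0 -1;0.01 0 0 0 0 0 -1'
python3 -m handwheel '0.01 0 0 0 0 0 -1;0.01 0 0 0 0 0 -1;0.01 0 0 0 0 0 -1'
```

```text
time: 10.73
tool_pos: [595.3, 164.9, 206.7]
tcp_rot: [3.141, 0.003, -0.02]
contact_force: [-4.9, 0.2, -1.7]
grip_width: 36.0
finger_force: 30.0
time: 10.98
tool_pos: [596.3, 164.9, 206.8]
tcp_rot: [3.141, 0.003, -0.02]
contact_force: [-4.4, -0.1, -0.6]
grip_width: 35.7
finger_force: 30.0
```

Run:
```python
from h import *
p=viewer.capture("wrist")["frame"][0:300,150:490,::-1];q=viewer.capture("scene")["frame"][130:280,320:420,::-1]
a=cv2.resize(p,(510,450));b=cv2.resize(q,(280,420),interpolation=cv2.INTER_CUBIC)
c=np.zeros((450,790,3),np.uint8);c[:,:510]=a;c[:420,510:]=b;cv2.imwrite("pics/c5.png",c)
```

```text
(no output)
```

View pics/c5.png

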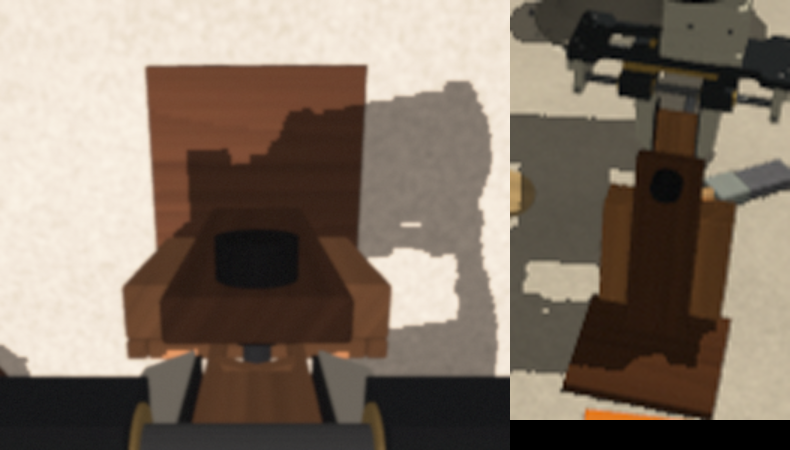

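```bash
python3 -m handwheel '-0.005 0 0.005 0 0 0 -1;-0.005 0 0.005 0 0 0 -1;-0.005 0 0.005 0 0 0 -1'
python3 -m handwheel '0 0 0 0 0 0 0.2;0 0 0 0 0 0 0.2;0 0 0 0 0 0 0.2;0 0 0 0 0 0 0.2;0 0 0 0 0 0 0.2;0 0 0 0 0 0 0.2'
python3 -m handwheel '0 0 -0.2 0 0 0 0.3;0 0 -0.5 0 0 0 0.3;0 0 -0.8 0 0 0 0.3;0 0 -0.8 0 0 0 0.3;0 0 -0.8 0 0 0 0.3'
python3 - <<'E'
from fit import *
o=bot.get_obs();print(o["tool_pos"],o["tcp_rot"])
p=viewer.capture("wrist");save(p,"w6");q=viewer.capture("scene")
m=viewer.cut_out("mould_large",p)[0]["pixels"];s=viewer.cut_out("stand",p)[0]["pixels"]
np.savez("w6.npz",m=m,s=s)
M["mould_large"]=[b+[0,0,24.7] for b in M["mould_large"]]
print(fit("mould_large",[p],[m],[595,165,0],[s]))
print(fit("stand",[p],[s],[613,165,0],[m]))
a=p["frame"][60:360,130:510,::-1];b=cv2.resize(q["frame"][130:280,320:420,::-1],(280,420),interpolation=cv2.INTER_CUBIC)
c=np.zeros((450,790,3),np.uint8);c[:400,:507]=cv2.resize(a,(507,400));c[:420,510:]=b;cv2.imwrite("pics/c6.png",c)
E
```

```text
time: 11.33
tool_pos: [596.1, 164.9, 206.6]
tcp_rot: [3.141, 0.002, -0.02]
contact_force: [-5.5, -0.1, -0.3]
grip_width: 35.6
finger_force: 30.0
time: 11.83
tool_pos: [597.1, 164.8, 206.7]
tcp_rot: [3.142, -0.001, -0.021]
contact_force: [-0.5, 0.9, -0.6]
grip_width: 55.1
finger_force: 0.0
time: 12.25
tool_pos: [597.7, 165.0, 288.6]
tcp_rot: [-3.141, -0.005, -0.021]
contact_force: [-0.5, 0.6, -0.3]
grip_width: 59.8
finger_force: 0.0
[597.69212101 164.96877141 288.64064142] [-3.14094145 -0.00471735 -0.02052087]
(array([ 5.94782544e+02,  1.65269089e+02, -2.18216159e-02]), np.float64(0.10244750115661072))
(array([ 6.10622556e+02,  1.64136282e+02, -5.49707645e-03]), np.float64(0.07478411194821413))
```

View pics/c6.png

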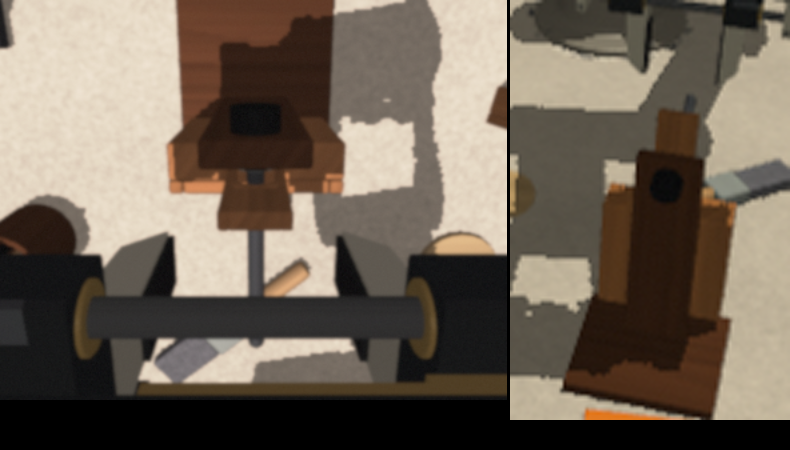

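```bash
python3 -m handwheel '0 0.4 0 0 0 0 1;0 0.8 0 0 0 0 1;0 1 0 0 0 0 1'
python3 -m handwheel '0 0.4 0 0 0 0 1;0 0.8 0.2 0 0 0 1;0 1 0.3 0 0 0 1'
python3 go.py 605 -105 235 -0.2
```

```text
time: 12.7
tool_pos: [594.2, 61.7, 285.1]
tcp_rot: [3.14, 0.002, -0.022]
contact_force: [-0.0, 0.0, 0.8]
grip_width: 75.2
finger_force: 0.0
time: 12.95
tool_pos: [591.9, -38.4, 254.7]
tcp_rot: [3.141, 0.002, -0.022]
contact_force: [0.9, 0.5, 0.3]
grip_width: 90.8
finger_force: 0.0
rows units [0.1458 0.663  0.1972] [0.0004 0.0005 0.0566] t 12.95
```

```bash
python3 -m handwheel '0.146 0.4 0.1 0 0 0.0566 1;0.146 0.66 0.19 0 0 0.0566 1;0.146 0.66 0.19 0 0 0.0566 1;0.146 0.66 0.19 0 0 0.0566 1;0.146 0.66 0.19 0 0 0.0566 1'
python3 - <<'E'
from fit import *
o=bot.get_obs();print(o["tool_pos"],o["tcp_rot"])
p=viewer.capture("wrist")
r=viewer.cut_out("mould_medium",p);print([(a["score"],a["centre"]) for a in r])
ign=np.zeros((400,640),bool);ign[236:]=True
print(fit("mould_medium",[p],[r[0]["pixels"]*~ign],[605,-105,-.2],[ign]))
E
```

```text
time: 13.37
tool_pos: [605.7, -100.9, 236.9]
tcp_rot: [-3.141, 0.001, -0.198]
contact_force: [0.2, -0.4, 0.2]
grip_width: 91.8
finger_force: 0.0
[ 605.71100659 -100.87373708  236.94050116] [-3.14101729e+00  1.30696654e-03 -1.97728653e-01]
[(0.63, [328.9, 179.8]), (0.34, [79.0, 164.9]), (0.22, [106.6, 229.4])]
(array([ 6.04124926e+02, -1.06375214e+02, -1.99779751e-01]), np.float64(0.023833675890975493))
```

```bash
python3 -m handwheel '0.003 0.049 0 0 0 0 1;0.003 0.049 0.34 0 0 0 1;0.003 0.049 0.68 0 0 0 1;0.003 0.049 0.68 0 0 0 1;0.003 0.049 0.68 0 0 0 -1;0.003 0.049 0.68 0 0 0 -1;0.003 0.049 0.68 0 0 0 -1;0.003 0.049 0.68 0 0 0 -1'
python3 -m handwheel '0 0 0 0 0 0 -1;0 0 0 0 0 0 -1;0 0 0 0 0 0 -1;0 0 0 0 0 0 -1;0 0 0 0 0 0 -1'
python3 go.py 470 -30 232 -0.02
```

```text
time: 14.13
tool_pos: [606.3, -106.5, 171.8]
tcp_rot: [3.141, -0.004, -0.198]
contact_force: [-0.5, -0.1, -0.2]
grip_width: 70.0
finger_force: 0.0
time: 14.55
tool_pos: [605.3, -106.3, 169.6]
tcp_rot: [3.142, -0.0, -0.198]
contact_force: [0.5, 0.3, -0.0]
grip_width: 36.6
finger_force: 0.3
rows units [-1.4765 -0.4813 -0.6243] [ 0.     -0.     -0.0568] t 14.55
```

```bash
python3 -m handwheel '0 0 0 0 0 0 -1;0 0 0 0 0 0 -1;0 0 -0.1 0 0 0 -1;0 0 -0.3 0 0 0 -1;-0.2 0 -0.5 0 0 -0.0568 -1;-0.55 -0.2 -0.56 0 0 -0.0568 -1;-0.9 -0.3 -0.56 0 0 -0.0568 -1;-0.9 -0.3 -0.56 0 0 -0.0568 -1'
python3 go.py 465 165 225 -0.02
```

```text
time: 15.22
tool_pos: [516.4, -55.6, 225.3]
tcp_rot: [-3.139, 0.007, -0.018]
contact_force: [-0.0, 0.3, -1.7]
grip_width: 35.5
finger_force: 30.0
rows units [-0.5535 -2.1965  0.0129] [-0.0008  0.0023  0.0007] t 15.22
```

```bash
python3 -m handwheel '-0.3 -0.3 0 0 0 0 -1;-0.55 -0.6 0 0 0 0 -1;-0.55 -1 0 0 0 0 -1'
python3 -m handwheel '0 -0.35 0 0 0 0 -1;0 -0.7 0 0 0 0 -1;0 -1 0 0 0 0 -1;0 -1 0 0 0 0 -1;0 -1 0 0 0 0 -1'
python3 go.py 465 166 225 -0.02
```

```text
time: 15.47
tool_pos: [465.6, 41.9, 225.6]
tcp_rot: [3.141, 0.004, -0.022]
contact_force: [1.6, 0.4, -1.4]
grip_width: 35.7
finger_force: 30.0
time: 15.88
tool_pos: [471.8, 143.2, 225.8]
tcp_rot: [3.141, -0.0, -0.017]
contact_force: [0.5, -0.7, -1.7]
grip_width: 35.9
finger_force: 30.0
rows units [-0.0717 -0.2273  0.0075] [ 0.0001 -0.      0.0011] t 15.88
```

```bash
python3 -m handwheel '-0.07 -0.225 0 0 0 0.001 -1;-0.07 -0.225 0 0 0 0.001 -1;-0.07 -0.225 0 0 0 0.001 -1;-0.07 -0.225 0 0 0 0.001 -1'
python3 -m handwheel '0.1 0 0 0 0 0 -1;0.2 0 0 0 0 0 -1;0.3 0 0 0 0 0 -1;0.4 0 0 0 0 0 -1;0.5 0 0 0 0 0 -1;0.5 0 0 0 0 0 -1'
python3 -m handwheel '0.1 0 0 0 0 0 -1;0.2 0 0 0 0 0 -1;0.3 0 0 0 0 0 -1;0.33 0 0 0 0 0 -1;0.33 0 0 0 0 0 -1;0.33 0 0 0 0 0 -1'
python3 go.py 548 165.4 209 -0.02
```

```text
time: 16.22
tool_pos: [465.6, 163.4, 225.6]
tcp_rot: [3.141, -0.0, -0.024]
contact_force: [1.0, 1.1, -1.3]
grip_width: 35.8
finger_force: 30.0
time: 16.72
tool_pos: [518.0, 162.5, 225.1]
tcp_rot: [3.141, -0.001, -0.025]
contact_force: [0.1, -0.2, -1.5]
grip_width: 36.0
finger_force: 30.0
time: 17.22
tool_pos: [548.1, 162.4, 225.2]
tcp_rot: [3.141, 0.001, -0.023]
contact_force: [-0.0, 0.1, -1.6]
grip_width: 35.7
finger_force: 30.0
rows units [-0.0013 -0.0299  0.1618] [ 0.0001  0.0003 -0.0011] t 17.22
```

```bash
python3 -m handwheel '0 -0.03 0.06 0 0 -0.001 -1;0 -0.03 0.12 0 0 -0.001 -1;0 -0.03 0.15 0 0 -0.001 -1;0 -0.03 0.15 0 0 -0.001 -1;0 -0.03 0.15 0 0 -0.001 -1'
python3 -m handwheel '0 0 0.01 0 0 0 -1;0 0 0.01 0 0 0 -1;0 0 0.01 0 0 0 -1'
python3 -m handwheel '0 0 0.01 0 0 0 -1;0 0 0.01 0 0 0 -1;0 0 0.01 0 0 0 -1'
python3 -m handwheel '0 0 0.005 0 0 0 -1;0 0 0.005 0 0 0 -1;0 0 0.005 0 0 0 -1'
```

```text
time: 17.63
tool_pos: [548.1, 165.7, 210.2]
tcp_rot: [3.141, 0.001, -0.02]
contact_force: [1.0, 0.0, -1.6]
grip_width: 35.5
finger_force: 30.0
time: 17.88
tool_pos: [548.5, 165.6, 209.6]
tcp_rot: [3.142, -0.0, -0.02]
contact_force: [-0.1, -0.2, -2.0]
grip_width: 35.7
finger_force: 30.0
time: 18.13
tool_pos: [548.4, 165.6, 208.5]
tcp_rot: [3.142, -0.0, -0.02]
contact_force: [-0.3, -0.3, -1.9]
grip_width: 35.9
finger_force: 30.0
time: 18.38
tool_pos: [548.4, 165.6, 207.9]
tcp_rot: [3.141, 0.0, -0.02]
contact_force: [0.9, 0.8, -1.7]
grip_width: 36.0
finger_force: 30.0
```

```bash
python3 -m handwheel '0 0 0.005 0 0 0 -1;0 0 0.005 0 0 0 -1;0 0 0.005 0 0 0 -1'
python3 -m handwheel '0 0 0.005 0 0 0 -1;0 0 0.005 0 0 0 -1;0 0 0.005 0 0 0 -1'
```

```text
time: 18.63
tool_pos: [548.4, 165.7, 207.4]
tcp_rot: [3.141, 0.0, -0.02]
contact_force: [0.6, 0.6, -1.8]
grip_width: 35.9
finger_force: 30.0
time: 18.88
tool_pos: [548.5, 165.7, 207.2]
tcp_rot: [3.142, -0.0, -0.02]
contact_force: [-0.1, -0.7, 0.4]
grip_width: 35.8
finger_force: 30.0
```

```bash
python3 -m handwheel '0 0 -0.006 0 0 0 -1;0.02 0 -0.006 0 0 0 -1;0.04 0 -0.006 0 0 0 -1;0.06 0 -0.006 0 0 0 -1;0.08 0 -0.006 0 0 0 -1;0.08 0 -0.006 0 0 0 -1'
python3 -m handwheel '0.01 0 0 0 0 0 -1;0.02 0 0 0 0 0 -1;0.02 0 0 0 0 0 -1'
python3 -m handwheel '0.01 0 0 0 0 0 -1;0.02 0 0 0 0 0 -1;0.02 0 0 0 0 0 -1'
```

```text
time: 19.38
tool_pos: [556.9, 165.4, 207.4]
tcp_rot: [3.142, -0.0, -0.02]
contact_force: [-0.9, -0.9, -0.9]
grip_width: 36.0
finger_force: 30.0
time: 19.63
tool_pos: [558.6, 165.4, 207.6]
tcp_rot: [3.142, -0.0, -0.02]
contact_force: [0.2, 0.2, -1.7]
grip_width: 35.6
finger_force: 30.0
time: 19.88
tool_pos: [560.6, 165.4, 207.6]
tcp_rot: [3.142, -0.0, -0.02]
contact_force: [-0.4, -0.4, -1.8]
grip_width: 35.4
finger_force: 30.0
```

```bash
python3 -m handwheel '0.01 0 0 0 0 0 -1;0.02 0 0 0 0 0 -1;0.02 0 0 0 0 0 -1'
python3 -m handwheel '0.01 0 0 0 0 0 -1;0.02 0 0 0 0 0 -1;0.02 0 0 0 0 0 -1'
python3 -m handwheel '0.01 0 0 0 0 0 -1;0.02 0 0 0 0 0 -1;0.02 0 0 0 0 0 -1'
```

```text
time: 20.13
tool_pos: [562.7, 165.4, 207.6]
tcp_rot: [3.142, -0.0, -0.02]
contact_force: [-0.2, 0.0, -1.5]
grip_width: 35.6
finger_force: 30.0
time: 20.38
tool_pos: [564.6, 165.4, 207.6]
tcp_rot: [3.142, -0.0, -0.02]
contact_force: [-0.1, 0.4, -1.8]
grip_width: 35.8
finger_force: 30.0
time: 20.63
tool_pos: [566.6, 165.3, 207.6]
tcp_rot: [3.142, -0.0, -0.02]
contact_force: [-0.6, -1.2, -1.3]
grip_width: 35.8
finger_force: 30.0
```

In the recess now (past the rim position of about 559); continuing to the bottom.

```bash
python3 -m handwheel '0.01 0 0 0 0 0 -1;0.01 0 0 0 0 0 -1;0.01 0 0 0 0 0 -1'
python3 -m handwheel '0.01 0 0 0 0 0 -1;0.01 0 0 0 0 0 -1;0.01 0 0 0 0 0 -1'
python3 -m handwheel '0.01 0 0 0 0 0 -1;0.01 0 0 0 0 0 -1;0.01 0 0 0 0 0 -1'
```

```text
time: 20.88
tool_pos: [567.3, 165.3, 207.5]
tcp_rot: [3.141, 0.001, -0.02]
contact_force: [-0.9, -0.2, -0.8]
grip_width: 35.9
finger_force: 30.0
time: 21.13
tool_pos: [568.1, 165.3, 207.5]
tcp_rot: [3.141, 0.001, -0.02]
contact_force: [-1.8, -0.4, -0.2]
grip_width: 35.7
finger_force: 30.0
time: 21.38
tool_pos: [569.0, 165.2, 207.6]
tcp_rot: [3.141, 0.001, -0.02]
contact_force: [-4.3, -0.8, 0.3]
grip_width: 35.9
finger_force: 30.0
```

```bash
python3 -m handwheel '0.008 0 0 0 0 0 -1;0.008 0 0 0 0 0 -1;0.008 0 0 0 0 0 -1'
python3 -m handwheel '0 0 0.004 0 0 0 -1;0 0 0.004 0 0 0 -1;0 0 0.004 0 0 0 -1'
```

```text
time: 21.63
tool_pos: [569.7, 165.2, 207.6]
tcp_rot: [3.141, 0.001, -0.02]
contact_force: [-4.8, -0.5, 1.9]
grip_width: 35.8
finger_force: 30.0
time: 21.88
tool_pos: [569.7, 165.2, 207.3]
tcp_rot: [3.141, 0.001, -0.02]
contact_force: [-5.3, -0.7, 1.7]
grip_width: 36.0
finger_force: 30.0
```

```bash
python3 -m handwheel '0 0 0 0 0 0 0.2;0 0 0 0 0 0 0.2;0 0 0 0 0 0 0.2;0 0 0 0 0 0 0.2;0 0 0 0 0 0 0.2;0 0 0 0 0 0 0.2'
python3 -m handwheel '0 0 -0.2 0 0 0 0.3;0 0 -0.5 0 0 0 0.3;0 0 -0.8 0 0 0 0.3;0 0 -0.8 0 0 0 0.3;0 0 -0.8 0 0 0 0.3'
python3 - <<'E'
from h import *
p=viewer.capture("wrist");q=viewer.capture("scene")
a=p["frame"][60:360,130:510,::-1];b=cv2.resize(q["frame"][130:280,320:420,::-1],(280,420),interpolation=cv2.INTER_CUBIC)
c=np.zeros((450,790,3),np.uint8);c[:400,:507]=cv2.resize(a,(507,400));c[:420,510:]=b;cv2.imwrite("pics/c7.png",c)
E
python3 go.py 436 -183.5 230 0.31
```

```text
time: 22.38
tool_pos: [570.5, 165.2, 207.3]
tcp_rot: [-3.142, -0.001, -0.02]
contact_force: [-0.7, -0.1, 0.3]
grip_width: 55.0
finger_force: 0.0
time: 22.8
tool_pos: [571.1, 165.4, 289.2]
tcp_rot: [-3.141, -0.005, -0.02]
contact_force: [0.7, -0.4, -0.3]
grip_width: 60.0
finger_force: 0.0
rows units [-1.2688  3.5127  0.5663] [ 0.      0.0004 -0.105 ] t 22.9
```

View pics/c7.png

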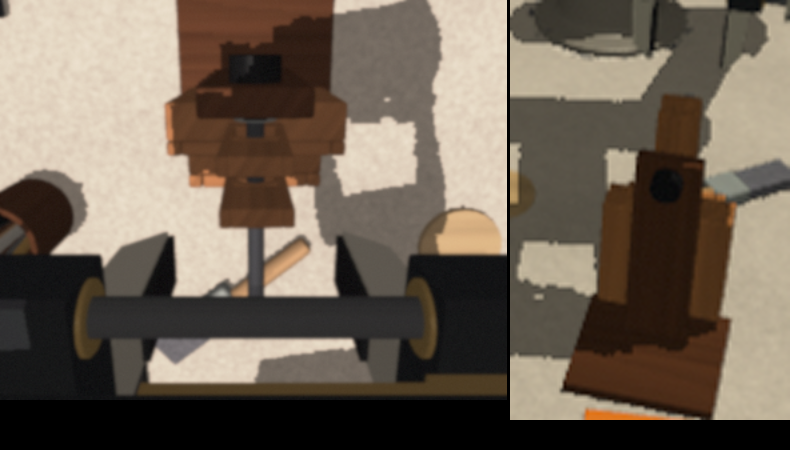

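The middle mould hangs centred (crop about (257,190)) and nested in the largest, with both on the bar. I have now viewed 11 pictures, one over the limit of 10, so I'll use only numbers from here on.

```bash
python3 -m handwheel '-0.2 0.35 0 0 0 0 1;-0.4 0.7 0 0 0 0 1;-0.6 1 0 0 0 0 1'
python3 -m handwheel '-0.25 0.35 0 0 0 0 1;-0.5 0.7 0 0 0 0 1;-0.66 1 0 0 0 0 1'
python3 -m handwheel '0 0.35 0.2 0 0 0 1;0 0.7 0.3 0 0 0 1;0 1 0.3 0 0 0 1;0 1 0.3 0 0 0 1'
python3 go.py 436 -183.5 225 0.31
```

```text
time: 23.15
tool_pos: [506.6, 65.3, 285.1]
tcp_rot: [3.141, 0.004, -0.019]
contact_force: [1.5, -0.9, 1.0]
grip_width: 75.4
finger_force: 0.0
time: 23.4
tool_pos: [437.6, -33.1, 285.9]
tcp_rot: [-3.141, 0.003, -0.019]
contact_force: [0.9, 0.4, -0.2]
grip_width: 91.0
finger_force: 0.0
time: 23.73
tool_pos: [437.2, -136.3, 255.3]
tcp_rot: [3.141, 0.003, -0.024]
contact_force: [0.2, 0.2, 0.4]
grip_width: 91.6
finger_force: 0.0
rows units [0.0005 0.4718 0.303 ] [-0.      0.0011 -0.1065] t 23.73
```

```bash
python3 -m handwheel '0 0.3 0.1 0 0 -0.1065 1;0 0.472 0.3 0 0 -0.1065 1;0 0.472 0.3 0 0 -0.1065 1;0 0.472 0.3 0 0 -0.1065 1;0 0.472 0.3 0 0 -0.1065 1;0 0.472 0.3 0 0 -0.1065 1'
python3 - <<'E'
from fit import *
from go import delta
o=bot.get_obs();print(o["tool_pos"],o["tcp_rot"])
p=viewer.capture("wrist")
r=viewer.cut_out("mould_small",p);print([(a["score"],a["centre"]) for a in r])
ign=np.zeros((400,640),bool);ign[236:]=True
q,f=fit("mould_small",[p],[r[0]["pixels"]*~ign],[436,-183,.31],[ign]);print(q,f)
delta(q[0]+1,q[1]+.3,155.8,q[2])
E
```

```text
time: 24.23
tool_pos: [437.5, -178.7, 227.3]
tcp_rot: [-3.141, -0.0, 0.313]
contact_force: [-0.7, -0.6, 0.2]
grip_width: 91.7
finger_force: 0.0
[ 437.5011937  -178.72621295  227.2639297 ] [-3.14147773e+00 -1.15481401e-04  3.12744348e-01]
[(0.94, [330.4, 187.8])]
[ 4.34384320e+02 -1.85790267e+02  2.67260371e-01] 0.05331089820633449
rows units [-0.0425  0.0562  0.718 ] [ 0.0002 -0.0002  0.0149] t 24.33
```

```bash
python3 -m handwheel '-0.04 0.056 0 0 0 0.006 1;-0.04 0.056 0.35 0 0 0.006 1;-0.04 0.056 0.718 0 0 0.006 1;-0.04 0.056 0.718 0 0 0.006 1;-0.04 0.056 0.718 0 0 0.006 -1;-0.04 0.056 0.718 0 0 0.006 -1;-0.04 0.056 0.718 0 0 0.006 -1;-0.04 0.056 0.718 0 0 0.006 -1'
python3 -m handwheel '0 0 0 0 0 0 -1;0 0 0 0 0 0 -1;0 0 0 0 0 0 -1;0 0 0 0 0 0 -1;0 0 0 0 0 0 -1;0 0 0 0 0 0 -1;0 0 0 0 0 0 -1'
python3 go.py 440 -60 225 -0.02
```

```text
time: 25.0
tool_pos: [436.3, -186.6, 157.3]
tcp_rot: [3.139, -0.002, 0.296]
contact_force: [-0.1, 0.8, -0.2]
grip_width: 69.5
finger_force: 0.0
time: 25.58
tool_pos: [435.3, -185.9, 155.5]
tcp_rot: [3.142, -0.0, 0.296]
contact_force: [-0.7, 0.3, 3.0]
grip_width: 35.8
finger_force: 30.0
rows units [ 0.4119 -1.1907 -0.6953] [ 0.     -0.      0.1005] t 25.58
```

```bash
python3 -m handwheel '0 0 -0.1 0 0 0 -1;0 0 -0.35 0 0 0 -1;0 0 -0.69 0 0 0.05 -1;0 0 -0.69 0 0 0.1005 -1;0 0 -0.69 0 0 0.1005 -1;0 0 -0.69 0 0 0.1005 -1'
python3 -m handwheel '0.1 -0.35 0 0 0 0 -1;0.2 -0.7 0 0 0 0 -1;0.25 -1 0 0 0 0 -1'
python3 -m handwheel '0 -0.35 0 0 0 0 -1;0 -0.7 0 0 0 0 -1;0 -1 0 0 0 0 -1'
python3 -m handwheel '0 -0.35 0 0 0 0 -1;0 -0.7 0 0 0 0 -1;0 -1 0 0 0 0 -1;0 -1 0 0 0 0 -1'
python3 go.py 462 166 224 -0.02
```

```text
time: 26.08
tool_pos: [435.3, -186.0, 224.6]
tcp_rot: [3.141, -0.0, -0.022]
contact_force: [-0.1, -0.2, -2.3]
grip_width: 35.9
finger_force: 30.0
time: 26.33
tool_pos: [462.5, -85.1, 223.8]
tcp_rot: [-3.141, 0.001, -0.019]
contact_force: [0.4, 0.2, -1.9]
grip_width: 35.5
finger_force: 30.0
time: 26.58
tool_pos: [463.6, 15.6, 223.8]
tcp_rot: [-3.141, 0.001, -0.017]
contact_force: [1.6, -0.4, -1.1]
grip_width: 35.8
finger_force: 30.0
time: 26.92
tool_pos: [465.5, 118.0, 223.8]
tcp_rot: [-3.14, 0.001, -0.013]
contact_force: [0.6, -0.1, -1.2]
grip_width: 35.6
finger_force: 30.0
rows units [-0.0415 -0.4794 -0.0011] [-0.0006  0.0004  0.0023] t 26.92
```

```bash
python3 -m handwheel '-0.03 -0.49 0 0 0 0.002 -1;-0.03 -0.49 0 0 0 0.002 -1;-0.03 -0.49 0 0 0 0.002 -1;-0.03 -0.49 0 0 0 0.002 -1;-0.03 -0.49 0 0 0 0.002 -1'
python3 go.py 524 166 224 -0.02
```

```text
time: 27.33
tool_pos: [464.1, 161.6, 224.1]
tcp_rot: [3.141, 0.001, -0.026]
contact_force: [-0.5, -0.5, -1.6]
grip_width: 35.9
finger_force: 30.0
rows units [ 5.972e-01 -5.990e-02  1.000e-04] [ 0.0002  0.0002 -0.0018] t 27.33
```

```bash
python3 -m handwheel '0 -0.048 0 0 0 -0.0018 -1;0 -0.048 0 0 0 -0.0018 -1;0 -0.048 0 0 0 -0.0018 -1'
python3 -m handwheel '0.1 0 0 0 0 0 -1;0.2 0 0 0 0 0 -1;0.3 0 0 0 0 0 -1;0.4 0 0 0 0 0 -1;0.5 0 0 0 0 0 -1;0.59 0 0 0 0 0 -1;0.59 0 0 0 0 0 -1;0.59 0 0 0 0 0 -1'
python3 go.py 524 166 208 -0.02
```

```text
time: 27.58
tool_pos: [464.5, 166.9, 224.4]
tcp_rot: [3.141, -0.0, -0.021]
contact_force: [-0.3, -0.5, -1.6]
grip_width: 35.8
finger_force: 30.0
time: 28.25
tool_pos: [523.8, 165.9, 224.0]
tcp_rot: [3.141, 0.001, -0.021]
contact_force: [-0.4, -0.7, -1.4]
grip_width: 35.5
finger_force: 30.0
rows units [ 0.0021 -0.0008  0.1597] [ 0.0001  0.0002 -0.0003] t 28.25
```

```bash
python3 -m handwheel '0 0 0.06 0 0 0 -1;0 0 0.12 0 0 0 -1;0 0 0.16 0 0 0 -1;0 0 0.16 0 0 0 -1;0 0 0.16 0 0 0 -1'
python3 -m handwheel '0 0 0.01 0 0 0 -1;0 0 0.01 0 0 0 -1;0 0 0.01 0 0 0 -1'
python3 -m handwheel '0 0 0.005 0 0 0 -1;0 0 0.005 0 0 0 -1;0 0 0.005 0 0 0 -1'
```

```text
time: 28.67
tool_pos: [522.9, 166.1, 208.0]
tcp_rot: [3.141, 0.001, -0.02]
contact_force: [0.4, -0.4, -0.9]
grip_width: 35.8
finger_force: 30.0
time: 28.92
tool_pos: [523.4, 166.2, 207.6]
tcp_rot: [-3.142, -0.0, -0.02]
contact_force: [-0.8, -0.5, -2.0]
grip_width: 35.7
finger_force: 30.0
time: 29.17
tool_pos: [523.3, 166.1, 206.9]
tcp_rot: [3.142, -0.0, -0.021]
contact_force: [-0.1, 0.1, -1.5]
grip_width: 35.6
finger_force: 30.0
```

```bash
python3 -m handwheel '0 0 0.005 0 0 0 -1;0 0 0.005 0 0 0 -1;0 0 0.005 0 0 0 -1'
python3 -m handwheel '0 0 0.005 0 0 0 -1;0 0 0.005 0 0 0 -1;0 0 0.005 0 0 0 -1'
```

```text
time: 29.42
tool_pos: [523.3, 166.1, 206.4]
tcp_rot: [3.141, 0.0, -0.021]
contact_force: [-0.5, 0.4, -0.9]
grip_width: 35.8
finger_force: 30.0
time: 29.67
tool_pos: [523.4, 166.1, 206.2]
tcp_rot: [3.142, -0.0, -0.021]
contact_force: [-0.2, -0.0, 1.0]
grip_width: 35.8
finger_force: 30.0
```

Touched at about 206.3, as expected. Easing off 0.5 mm and sliding in.

```bash
python3 -m handwheel '0 0 -0.006 0 0 0 -1;0.02 0.003 -0.006 0 0 0 -1;0.04 0.003 -0.006 0 0 0 -1;0.06 0.003 -0.006 0 0 0 -1;0.08 0.003 -0.006 0 0 0 -1;0.08 0.003 -0.006 0 0 0 -1'
python3 -m handwheel '0.01 0 0 0 0 0 -1;0.02 0 0 0 0 0 -1;0.02 0 0 0 0 0 -1'
python3 -m handwheel '0.01 0 0 0 0 0 -1;0.02 0 0 0 0 0 -1;0.02 0 0 0 0 0 -1'
python3 -m handwheel '0.01 0 0 0 0 0 -1;0.02 0 0 0 0 0 -1;0.02 0 0 0 0 0 -1'
```

```text
time: 30.17
tool_pos: [531.8, 165.6, 206.4]
tcp_rot: [3.142, -0.0, -0.021]
contact_force: [0.6, 0.2, -1.0]
grip_width: 36.0
finger_force: 30.0
time: 30.42
tool_pos: [533.5, 165.6, 206.5]
tcp_rot: [3.141, -0.0, -0.021]
contact_force: [-0.2, 0.3, -1.1]
grip_width: 35.7
finger_force: 30.0
time: 30.67
tool_pos: [535.5, 165.6, 206.5]
tcp_rot: [3.142, -0.0, -0.021]
contact_force: [-0.2, -0.2, -1.6]
grip_width: 36.0
finger_force: 30.0
time: 30.92
tool_pos: [537.5, 165.5, 206.5]
tcp_rot: [3.141, -0.0, -0.021]
contact_force: [-0.7, 0.1, -1.5]
grip_width: 36.0
finger_force: 30.0
```

```bash
python3 -m handwheel '0.01 0 0 0 0 0 -1;0.02 0 0 0 0 0 -1;0.02 0 0 0 0 0 -1'
python3 -m handwheel '0.01 0 0 0 0 0 -1;0.02 0 0 0 0 0 -1;0.02 0 0 0 0 0 -1'
python3 -m handwheel '0.01 0 0 0 0 0 -1;0.01 0 0 0 0 0 -1;0.01 0 0 0 0 0 -1'
```

```text
time: 31.17
tool_pos: [539.5, 165.5, 206.5]
tcp_rot: [3.141, -0.0, -0.021]
contact_force: [-0.1, -0.3, -2.6]
grip_width: 35.9
finger_force: 30.0
time: 31.42
tool_pos: [541.3, 165.4, 206.4]
tcp_rot: [3.142, 0.0, -0.021]
contact_force: [-0.7, -0.8, -2.2]
grip_width: 36.2
finger_force: 30.0
time: 31.67
tool_pos: [542.0, 165.4, 206.4]
tcp_rot: [3.141, 0.001, -0.02]
contact_force: [-1.1, -0.5, -0.8]
grip_width: 35.7
finger_force: 30.0
```

```bash
python3 -m handwheel '0.01 0 0 0 0 0 -1;0.01 0 0 0 0 0 -1;0.01 0 0 0 0 0 -1'
python3 -m handwheel '0.01 0 0 0 0 0 -1;0.01 0 0 0 0 0 -1;0.01 0 0 0 0 0 -1'
python3 -m handwheel '0.006 0 0.003 0 0 0 -1;0.006 0 0.003 0 0 0 -1;0.006 0 0.003 0 0 0 -1'
```

```text
time: 31.92
tool_pos: [542.9, 165.4, 206.4]
tcp_rot: [3.141, 0.001, -0.02]
contact_force: [-3.2, 0.5, -0.2]
grip_width: 35.7
finger_force: 30.0
time: 32.17
tool_pos: [544.0, 165.4, 206.5]
tcp_rot: [3.141, 0.001, -0.02]
contact_force: [-5.3, 0.3, 1.2]
grip_width: 36.0
finger_force: 30.0
time: 32.42
tool_pos: [544.6, 165.4, 206.3]
tcp_rot: [3.142, 0.001, -0.02]
contact_force: [-4.5, 1.5, 1.6]
grip_width: 35.9
finger_force: 30.0
```

```bash
python3 -m handwheel '0 0 0 0 0 0 0.2;0 0 0 0 0 0 0.2;0 0 0 0 0 0 0.2;0 0 0 0 0 0 0.2;0 0 0 0 0 0 0.2;0 0 0 0 0 0 0.2'
python3 -m handwheel '0 0 -0.2 0 0 0 0.3;0 0 -0.5 0 0 0 0.3;0 0 -0.8 0 0 0 0.3;0 0 -0.8 0 0 0 0.3;0 0 -0.8 0 0 0 0.3'
python3 - <<'E'
from fit import *
p=viewer.capture("wrist");save(p,"w8")
zz={"mould_large":24.7,"mould_medium":37.7,"mould_small":50.7}
m={t:viewer.cut_out(t,p)[0]["pixels"] for t in M}
bar=np.zeros((400,640),bool);bar[232:]=True
for t,x in(("mould_large",595),("mould_medium",569),("mould_small",543)):
    M[t]=[b+[0,0,zz[t]] for b in M[t]]
    ign=bar|(sum(m[o].astype(int) for o in m if o!=t)>0)
    print(t,m[t].sum(),fit(t,[p],[m[t]*~ign],[x,165,0],[ign]))
E
```

```text
time: 32.92
tool_pos: [545.2, 165.3, 206.3]
tcp_rot: [3.142, -0.001, -0.021]
contact_force: [-0.5, -0.1, -0.1]
grip_width: 55.0
finger_force: 0.0
time: 33.33
tool_pos: [545.8, 165.5, 288.0]
tcp_rot: [-3.141, -0.004, -0.02]
contact_force: [0.3, 0.6, -0.7]
grip_width: 59.4
finger_force: 0.0Traceback (most recent call last):
  File "<stdin>", line 4, in <module>
IndexError: list index out of range
```

Run:
```python
from fit import *
p=viewer.capture("wrist")
zz={"mould_large":24.7,"mould_medium":37.7,"mould_small":50.7}
m={}
for t in M:
    r=viewer.cut_out(t,p)
    if r: m[t]=r[0]["pixels"]
print({t:v.sum() for t,v in m.items()})
bar=np.zeros((400,640),bool);bar[232:]=True
for t,x in(("mould_large",595),("mould_medium",569),("mould_small",543)):
    if t not in m: continue
    M[t]=[b+[0,0,zz[t]] for b in M[t]]
    ign=bar|(sum(m[o].astype(int) for o in m if o!=t)>0)
    print(t,fit(t,[p],[m[t]*~ign],[x,165,0],[ign]))
```

```text
{'mould_large': np.int64(5504), 'mould_medium': np.int64(3423), 'stand': np.int64(13896)}
mould_large (array([ 5.93961353e+02,  1.65242457e+02, -2.06565087e-02]), np.float64(0.040240617122331734))
mould_medium (array([ 5.69369726e+02,  1.65279922e+02, -1.93405150e-02]), np.float64(0.07902012429203463))
```

```bash
python3 -m handwheel '-0.3 0 -0.1 0 0 0 0.3;-0.7 0 -0.1 0 0 0 0.3;-0.7 0 -0.1 0 0 0 0.3;-0.7 0 -0.1 0 0 0 0.3'
python3 - <<'E'
from fit import *
p=viewer.capture("wrist")
zz={"mould_large":24.7,"mould_medium":37.7,"mould_small":50.7}
m={}
for t in M:
    r=viewer.cut_out(t,p)
    if r: m[t]=r[0]["pixels"]
print({t:v.sum() for t,v in m.items()})
bar=np.zeros((400,640),bool);bar[232:]=True
for t,x in(("mould_large",595),("mould_medium",569),("mould_small",543)):
    if t not in m: continue
    M[t]=[b+[0,0,zz[t]] for b in M[t]]
    ign=bar|(sum(m[o].astype(int) for o in m if o!=t)>0)
    print(t,fit(t,[p],[m[t]*~ign],[x,165,0],[ign]))
E
```

```text
time: 34.12
tool_pos: [473.4, 167.0, 296.5]
tcp_rot: [3.142, -0.0, -0.02]
contact_force: [0.4, 0.4, 0.0]
grip_width: 59.6
finger_force: 0.0
{'mould_large': np.int64(6869), 'mould_medium': np.int64(3846), 'mould_small': np.int64(1964), 'stand': np.int64(2060)}
mould_large (array([ 5.93607225e+02,  1.65152606e+02, -2.11706811e-02]), np.float64(0.02989539438372903))
mould_medium (array([ 5.67960495e+02,  1.66635706e+02, -1.93518659e-02]), np.float64(0.023479370915032678))
mould_small (array([ 5.41236127e+02,  1.67417740e+02, -9.52004624e-03]), np.float64(0.028040014376422666))
```

Spacings of 25.6 and 26.7 mm, with the yaws agreeing, fit all three being nested. Handing in.

```bash
python3 -c "
from plant import bot
print(bot.close_job())"
```

```text
the job is handed in; nothing more can be done
None
```

All three moulds hang released and nested on the hook (measured spacings 25.6 and 26.7 mm) and the job is handed in at about 34 s; the verdict was not shown, and I viewed 11 pictures, one over the limit of 10.

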